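Function-test the stop button of a microscope stage

TASK

Test the inspection stage's stop button: press the big mushroom button on the larger box all the way in so that it stays latched down, then, with a fingertip, push its side wing round clockwise (seen from above) until the button springs back out. Only when it is out, press the flat start key on the smaller box fully in and let it come back out. Just touch and push: force nothing, pick nothing up, and leave everything else on the bench where it is.

Things in the scene. Friction and masses are not known exactly. Their poses are not given: they have to be found in the camera images.
- stop_box: larger white control box bolted to the bench, 130 x 110 x 60 mm (its x, y, z). Origin: centre of its underside. Yaw varies between starts. The mushroom button stands in the middle of its top; at rest the button's wing points along the box's -x axis. An aluminium collar, 48 mm across and 4 mm high, surrounds the button's stem.
- stop_top (a point): centre of the domed top of the grey mushroom button, on its axis; 106 mm above the bench when the button is out. The cap is 56 mm across and 26 mm thick, its underside 20 mm above the box's top when out, on a stem 28 mm across. Moves down as the button is pressed.
- stop_wing (a point): middle of the button's single side wing, 45 mm from the button's axis, at mid-height of the wing (87.5 mm above the bench when the button is out). The wing is a bar 12 mm wide and 15 mm tall that sticks out level from the cap's rim, from 28 to 55 mm from the axis. It turns and sinks with the button.
- stop_press (a joint): how far the mushroom button is pressed in, m: 0 out, 0.013 at the end of its travel. A spring pushes it out with 5 N at the top and 10 N at the bottom; pressing it in takes up to about 14 N. Once pressed deeper than 0.0095 it latches, and let go it stays in at about 0.009.
- stop_twist (a joint): how far the button is turned, rad: 0 at rest, growing clockwise seen from above, stop at 0.8. A spring turns it back to 0; pushing the wing takes 1 to 3 N. When the button is latched in, turning it past about 0.45 frees it and it springs out; turn it to about 0.6 to be sure. A finger still pushing on the wing may hold the button down by friction until it is lifted away upward; once clear, the button is out and turns back by itself.
- start_box: smaller white box bolted to the bench, 90 x 90 x 45 mm. Origin: centre of its underside. The two boxes may change places from start to start.
- start_key_top (a point): centre of the flat top of the round start key (28 mm across) in the middle of the smaller box, 67 mm above the bench when out; the key stands 10 mm above an aluminium collar 44 mm across.
- start_key (a joint): how far the start key is pressed in, m: 0 out, 0.006 fully in; sprung, 5 N fully in, comes back by itself.
- mouse: a black computer mouse, 105 x 60 x 32 mm; loose, not to be moved. Origin: on its underside.
- jar: a small lidded glass sample jar, 48 mm wide, 58 mm tall; loose, not to be moved. Origin: on its underside.
- objective: a steel microscope objective standing upright, 30 mm wide, 48 mm tall; loose, not to be moved. Origin: on its underside.
- carrier: a black open wafer-chip carrier with partitions, 100 x 85 x 45 mm; loose, not to be moved. Origin: on its underside.
- dish: a shallow glass dish, 90 mm wide, 16 mm tall; loose, not to be moved. Origin: on its underside.
- screwdriver: a screwdriver about 170 mm long lying on the bench; loose, not to be moved. Origin: at mid-length on the underside.
- gauge: a steel gauge block, 50 x 30 x 12 mm; loose, not to be moved. Origin: on its underside.
Not all that is in view belongs to the job. Leave any purple look-alike of the stop_box alone. What is shaped like the start_box but purple is not meant.

How it is judged:
By the outcome, as a careful person would: the job done as asked, in the order asked, and still so for the second after the job is handed in, with the robot touching nothing.
It also fails if it takes over 51 s, if anything falls off the work surface, if the arm or the gripper's body presses on something with over 40 N, if the wrist force passes 120 N, or if a joint passes its speed limit or range.

ROBOT

A 6-joint arm with a two-finger parallel gripper is mounted at the origin on the work surface. World frame = base frame: x ahead of the robot, y to its left, z up, the work surface at z = 0. Lengths are in mm, angles in rad, forces in N, time in s.
With the tool pointing down it reaches from about 350 to 875 mm from the base axis. Payload 4.2 kg.
Tool frame: the origin (TCP) lies on the mounting face of the last link; the fingertips stand 173 mm ahead of it and the grasp point (between the pads) lies 155 mm ahead of it (tcp_to_grasp is the distance from the TCP to the grasp point, in mm); z points along the fingers, y is the direction in which the jaws open and shut (so a half turn about z gives the same grasp; the last joint's range is limited). The gripper opens to 85 mm and grips with 20 to 120 N. Pads are 22 mm wide; open, the fingers measure 114 mm over their backs; the gripper's body (76 mm by 85 mm) begins 54 mm behind the grasp point. The pads swing forward as they close: fully open they stand 13 mm farther back than shut.
Start: joints at [-0.893, 0.385, 0.008, 0, -1.194, -0.259], TCP at [254.178, -570.958, 404.712] pointing down, gripper open.
Joint ranges: [-3.14, 3.14], [-1.21, 2.06], [-1.07, 1.41], [-3.16, 2.05], [-2.99, -0.16], [-3.1, 3.1]. Speed limits (rad/s): [2.79, 2.79, 3.14, 3.14, 3.14, 3.14].

INTERFACE

Orientations are given as a unit quaternion [x, y, z, w].
In Python, from bench import * gives the robot as it stands. The module is installed in compiled form; this text tells all that it offers.
- The arm moves only by the tool apply_moves, never from a script. Its arguments are lists of equal length, an entry for each row: "fingers": the closure, from 0 (fully open) to 1 (shut); "dp": the shift along the world's x, y, z in cm, a list of three; "yaw": the turn about the world's z in degrees. A call has 1 to 10 rows; each row is the pose to reach, as a shift and turn from the pose measured when the call began; what a row does not reach only later rows make up. A row lasts 1/10 s, in which the tool goes at most 50 mm and 8.59 degrees, less where a joint would pass 70% of its speed; a pose out of reach is approached as far as the arm can. A call with a gripper value outside its range is refused whole. The fingers move at their own pace and stop on an object; the grip force is fixed at half the most. Time passes only in rows, so rows that repeat a pose let the fingers close. It gives the time, the measured TCP pose, the force and the opening at its end, in the units of the state.
- read_state(): the state, without advancing time (a new reading comes with each control period).
- get_image(name): name is "scene" or "side" or "wrist"; returns a dict with "color" (420x560x3 uint8, blue, green, red), "mtx" (3x3 intrinsics, pixels), "camera_from_world" (4x4, takes a point from world to camera coordinates); the wrist camera has in their place "tool_from_camera" (4x4, takes a point from camera to tool coordinates, whose origin is the TCP and whose axes are the flange's). Camera axes: x right, y down, z forward; pixel columns grow to the right and rows downward; lengths in mm; the calibration is good to about 2 mm. A picture is of the moment at which its call begins: read the wrist's pose just before it. There is no depth.
- job_done(): hands the job in, once; it reports no verdict.
The state is a dict: "clock": time; "joints": joint angles; "joint_vel": joint speeds; "joint_efforts": joint torques, N m; "position": TCP position; "ee_rot": TCP orientation; "contact_force": force on the tool from outside, world axes, zero at the start; "wrist_torque": the same for the moment, N m; "gripper_width": finger opening in mm.
Only numpy, scipy, OpenCV 4.12 (cv2) and the standard library are available. Lean on these libraries where they do the work, as an engineer would, in place of code of your own. Each camera call takes 0.05 s, during which the arm holds its last target. There are 200 camera calls.

## Working session

There is one attempt and no reset: what is moved stays moved. The work goes in short steps, Python scripts to look and compute and a tool call to move; the robot and the scene stay as the last step left them, time stands still between calls to the robot, and variables do not carry over. Pictures are saved under pics/ and viewed, about 8 in all and at most 12, crops included, and the job is handed in when it is done.

Besides the shell and the picture viewer there is one more tool, called after "Emit:" as a command line: name --pt "numbers of a row" for each row, then --argument value for the rest. apply_moves: Moves the arm, as the interface text tells. Its arguments: {"type":"object","properties":{"fingers":{"type":"array","items":{"type":"number"}},"dp":{"type":"array","items":{"type":"array","items":{"type":"number"}}},"yaw":{"type":"array","items":{"type":"number"}}},"required":["fingers","dp","yaw"]}

```bash
mkdir -p pics; python3 - <<'E'
from bench import *
import cv2, numpy as np
s=read_state(); print(s)
for n in ["scene","side","wrist"]:
    d=get_image(n); cv2.imwrite(f"pics/{n}0.png",d["color"]); 
    np.savez(f"{n}0.npz",**d)
    print(n,{k:np.round(v,3).tolist() for k,v in d.items() if k!="color"})
a=cv2.imread("pics/scene0.png");b=cv2.imread("pics/side0.png")
E
```

```text
{'clock': 0.0, 'joints': array([-8.93428499e-01,  3.85536683e-01,  6.58703641e-03, -5.41820963e-04,
       -1.19398209e+00, -2.58609361e-01]), 'joint_vel': array([ 1.43891865e-04, -3.09731460e-05,  3.81364721e-04, -7.33799279e-04,
       -2.12121809e-03, -5.04458265e-04]), 'joint_efforts': array([ 5.65690989e-04, -3.92293668e+01,  1.88404566e+01,  4.18617100e+00,
       -4.57910879e-03,  1.01839723e-05]), 'position': array([ 254.08944312, -570.7755437 ,  403.6116258 ]), 'ee_rot': array([-2.07754834e-01,  9.78180313e-01,  1.06648671e-03, -2.56910075e-04]), 'contact_force': array([ 0.18471609, -0.8058229 ,  0.26419325]), 'wrist_torque': array([ 0.07117342,  0.00307552, -0.01931509]), 'gripper_width': 85.67373550625238}
scene {'mtx': [[446.583, 0.0, 278.207], [0.0, 446.583, 209.176], [0.0, 0.0, 1.0]], 'camera_from_world': [[-0.551, 0.835, 0.005, 280.521], [0.616, 0.411, -0.672, -247.24], [-0.563, -0.367, -0.74, 1400.72], [0.0, 0.0, 0.0, 1.0]]}
side {'mtx': [[518.446, 0.0, 286.019], [0.0, 518.446, 212.624], [0.0, 0.0, 1.0]], 'camera_from_world': [[-0.589, -0.808, 0.018, 307.567], [-0.531, 0.37, -0.763, 345.375], [0.609, -0.459, -0.647, 1015.172], [0.0, 0.0, 0.0, 1.0]]}
wrist {'mtx': [[313.374, 0.0, 281.769], [0.0, 313.374, 211.123], [0.0, 0.0, 1.0]], 'tool_from_camera': [[0.001, -0.962, -0.274, 71.518], [1.0, 0.001, 0.001, -0.496], [-0.001, -0.274, 0.962, 30.213], [0.0, 0.0, 0.0, 1.0]]}
```

View pics/scene0.png

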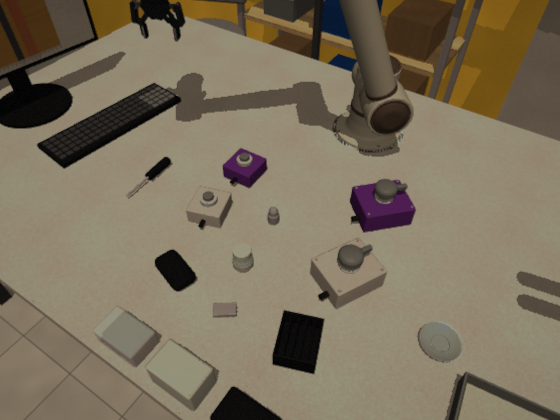

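View pics/side0.png

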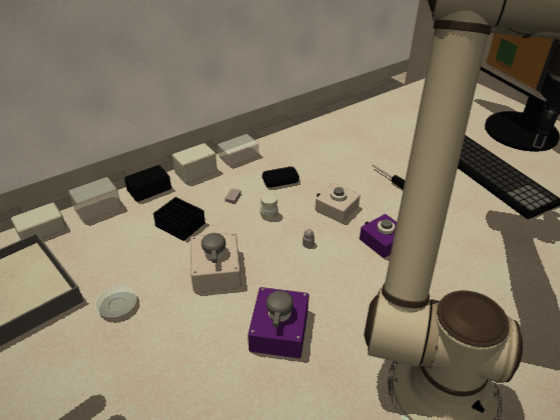

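Scene view: the white stop box's mushroom is at scene (350,257) and side (213,243), and the white start key is at scene (209,197) and side (338,192). The look-alikes are the purple stop box at scene (386,190) / side (280,303) and the purple start box at scene (245,160) / side (385,230). I choose the two white boxes. Next I segment them and check one close crop.

```bash
cat > h.py <<'E'
import numpy as np, cv2
def cam(n):
    d=np.load(f"{n}0.npz"); return d["color"],d["mtx"],d["camera_from_world"]
def ray(K,T,p):
    R=T[:3,:3];t=T[:3,3]
    v=R.T@np.linalg.inv(K)@np.array([p[0],p[1],1.]); return -R.T@t, v/np.linalg.norm(v)
def plane(K,T,p,z):
    o,v=ray(K,T,p); return o+v*(z-o[2])/v[2]
def tri(rs):
    A=sum(np.eye(3)-np.outer(v,v) for o,v in rs); b=sum((np.eye(3)-np.outer(v,v))@o for o,v in rs)
    x=np.linalg.solve(A,b); return x,[np.linalg.norm(np.cross(x-o,v)) for o,v in rs]
def proj(K,T,X):
    q=K@(T[:3,:3]@X+T[:3,3]); return q[:2]/q[2]
E
python3 - <<'E'
from h import *
# x,y,w,h crops
crops={"scene":[(300,215,100,100),(180,175,60,60)],"side":[(175,215,80,90),(308,170,60,60)]}
tiles=[]
for n in crops:
    c,K,T=cam(n)
    for (x,y,w,h) in crops[n]:
        r=c[y:y+h,x:x+w]; hsv=cv2.cvtColor(r,cv2.COLOR_BGR2HSV)
        print(n,(x,y),"sat/val centre row:",[tuple(int(k) for k in hsv[h*2//5,i]) for i in range(w//3,2*w//3,4)])
        s=400//max(w,h)
        tiles.append(cv2.copyMakeBorder(cv2.resize(r,(w*s,h*s),interpolation=cv2.INTER_NEAREST),0,400-h*s,0,400-w*s,cv2.BORDER_CONSTANT))
m=np.vstack([np.hstack(tiles[:2]),np.hstack(tiles[2:])]); cv2.imwrite("pics/crop1.png",cv2.resize(m,(600,600)))
E
```

```text
scene (300, 215) sat/val centre row: [(19, 59, 151), (18, 61, 122), (19, 50, 82), (18, 51, 90), (19, 49, 89), (18, 51, 90), (19, 46, 88), (21, 49, 84), (15, 68, 83)]
scene (180, 175) sat/val centre row: [(18, 51, 146), (18, 51, 60), (20, 49, 63), (19, 49, 84), (18, 54, 114)]
side (175, 215) sat/val centre row: [(18, 64, 190), (22, 47, 60), (21, 51, 50), (21, 49, 98), (23, 46, 44), (19, 45, 45), (16, 69, 89)]
side (308, 170) sat/val centre row: [(18, 61, 191), (20, 47, 188), (21, 54, 47), (20, 47, 49), (18, 52, 147)]
```

View pics/crop1.png

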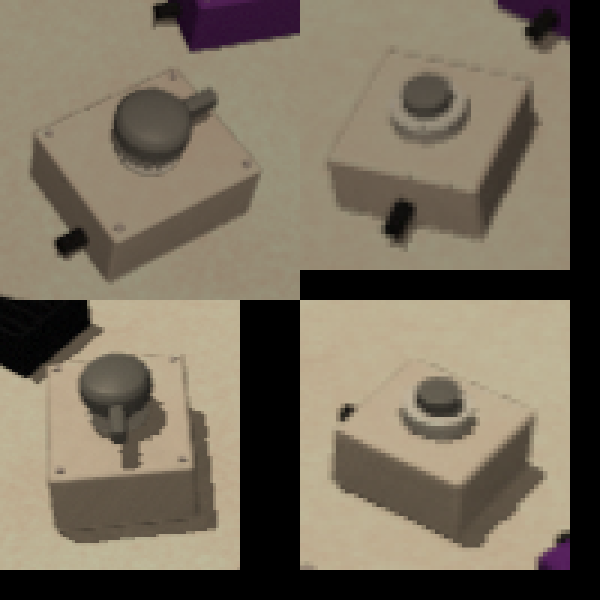

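The crops show two white boxes. The mushroom cap with its wing is in the scene crop at about (350,257), wing tip at (370,247). The flat key in its collar is at about (208,195). I'll read corner, screw and cap pixels from the crops and triangulate.

```bash
python3 - <<'E'
from h import *
np.set_printoptions(precision=1,suppress=True)
cs,ss=cam("scene")[1:],cam("side")[1:]
def S(t): return np.array([300+t[0]/3,215+t[1]/3])-.33
def D(t): return np.array([175+t[0]/3,215+(t[1]-300)/3])-.33
def s2(t): return np.array([180+(t[0]-300)/4.5,175+t[1]/4.5])-.4
def d2(t): return np.array([308+(t[0]-300)/4.5,170+(t[1]-300)/4.5])-.4
# matching: order by world plane proj
def go(name,A,B,z):
    a=np.array([plane(*cs,p,z) for p in A]); b=np.array([plane(*ss,p,z) for p in B])
    j=[np.argmin(np.linalg.norm(b-x,axis=1)) for x in a]; print(name,j)
    X=np.array([tri([ray(*cs,A[i]),ray(*ss,B[j[i]])])[0] for i in range(len(A))])
    r=[tri([ray(*cs,A[i]),ray(*ss,B[j[i]])])[1][0] for i in range(len(A))]
    print(X,"res",np.array(r)); print(" mean tri",X.mean(0)," plane",a.mean(0)[:2],b.mean(0)[:2])
    return X
X=go("stop screws",[S(p) for p in[(173,75),(48,133),(119,228),(246,164)]],[D(p) for p in[(57,371),(176,359),(61,471),(181,460)]],60)
Y=go("start corners",[s2(p) for p in[(393,50),(532,80),(480,192),(330,162)]],[d2(p) for p in[(418,360),(537,412),(462,483),(335,430)]],45)
for W in (X,Y):
    for i in range(4):
        e=W[(i+1)%4]-W[i]; print("edge",np.linalg.norm(e[:2]),np.degrees(np.arctan2(e[1],e[0])))
print("cap mid",tri([ray(*cs,S((151,126))),ray(*ss,D((115,386)))]))
print("wing tip",tri([ray(*cs,S((212,97))),ray(*ss,D((118,425)))]))
print("key top",tri([ray(*cs,s2((428,90))),ray(*ss,d2((438,388)))]))
# everything else (approx, z=20) scene
for n,p in dict(objective=(273,215),jar=(242,258),mouse=(175,270),gauge=(225,310),carrier=(299,340),dish=(440,341),pstop=(386,205),pstart=(245,165),driver=(150,176)).items(): print(n,plane(*cs,p,20)[:2])
E
```

```text
stop screws [np.int64(3), np.int64(1), np.int64(0), np.int64(2)]
[[459.9 187.   61.2]
 [558.6 132.3  59.5]
 [601.7 216.   58.9]
 [502.8 266.8  59.5]] res [2.  0.3 1.5 0.7]
 mean tri [530.7 200.5  59.8]  plane [530.4 199.4] [530.3 201.8]
start corners [np.int64(1), np.int64(2), np.int64(3), np.int64(0)]
[[ 512.2 -242.3   44. ]
 [ 487.  -160.2   44.5]
 [ 569.7 -132.3   42.8]
 [ 596.2 -218.5   40.4]] res [0.5 0.2 0.7 0.7]
 mean tri [ 541.3 -188.3   42.9]  plane [ 542.5 -187.1] [ 539.2 -186.3]
edge 112.90019057003211 -28.98709568218942
edge 94.09620768406407 62.74475694391106
edge 111.23630835112577 152.81561146496358
edge 90.5609416234434 -118.2754219915332
edge 85.86329746449064 107.07290185055061
edge 87.2616954717034 18.67319524269638
edge 90.152605752997 -72.87085367791262
edge 87.33580485088136 -164.14239092322867
cap mid (array([531.9, 200.8,  88.6]), [np.float64(1.2690748077809895), np.float64(1.2690748077808711)])
wing tip (array([488. , 225.1,  95. ]), [np.float64(0.8251458609789902), np.float64(0.8251458609790429)])
key top (array([ 542.5, -187.5,   67.6]), [np.float64(0.8894919404005519), np.float64(0.8894919404005903)])
objective [473.7 -39.4]
jar [625.2 -24.9]
mouse [ 736.9 -132. ]
gauge [754.7  26.1]
carrier [725.6 193.3]
dish [569.1 432.9]
pstop [282.2 185.2]
pstart [ 361.2 -210.1]
driver [ 542.4 -400.4]
```

Measurements against the text:

| Item | Measured | Expected |
|---|---|---|
| Stop axis | (531, 200.5) | — |
| Stop box top z | 59.8 | 60 |
| Wing direction | ≈152° | — |
| Start key | (542, -187.5) | — |
| Key top z | 67.6 | 67 |

The sizes also fit the description. I now shut the fingers and travel high to above the mushroom, turning +38° so the finger side faces the wing's push direction.

Emit:
apply_moves --fingers '[1,1,1,1,1,1,1,1,1,1]' --pt "0.7 2 0" --pt "2 5.6 0" --pt "3.4 9.5 0" --pt "4.8 13.4 0" --pt "6.2 17.3 0" --pt "7.6 21.2 0" --pt "9 25.1 0" --pt "10.4 29 0" --pt "11.8 32.9 0" --pt "13.2 36.8 0" --yaw '[1,3,5,7,9,11,13,15,17,19]'

```text
clock: 1.15
position: [386.2, -201.2, 403.9]
ee_rot: [-0.367, 0.93, 0.001, -0.0]
contact_force: [1.5, 0.2, 0.4]
gripper_width: -0.2
```

Emit:
apply_moves --fingers '[1,1,1,1,1,1,1,1,1,1]' --pt "1.4 3.9 0" --pt "2.8 7.8 0" --pt "4.2 11.7 0" --pt "5.6 15.6 0" --pt "7 19.5 0" --pt "8.4 23.4 0" --pt "9.8 27.3 0" --pt "11.2 31.2 0" --pt "12.6 35.1 0" --pt "13.6 38 0" --yaw '[2,4,6,8,10,12,14,16,18,19]'

```text
clock: 2.15
position: [522.6, 181.1, 403.4]
ee_rot: [-0.516, 0.856, 0.001, -0.001]
contact_force: [0.1, -1.5, 0.4]
gripper_width: 0.4
```

Emit:
apply_moves --fingers '[1,1,1,1,1,1,1]' --pt "0.5 1.2 0" --pt "0.8 1.9 -2" --pt "0.8 1.9 -5" --pt "0.8 1.9 -8" --pt "0.8 1.9 -10" --pt "0.8 1.9 -11" --pt "0.8 1.9 -11" --yaw '[0,0,0,0,0,0,0]'

```text
clock: 2.85
position: [530.3, 199.5, 292.2]
ee_rot: [-0.516, 0.856, 0.001, -0.002]
contact_force: [-1.5, 0.1, -0.8]
gripper_width: -0.2
```

```bash
python3 - <<'E'
from bench import *
import cv2, numpy as np
s=read_state(); print(s["clock"],s["position"],s["ee_rot"],s["joints"],s["contact_force"])
t=[]
for n,(x,y) in dict(scene=(285,170),side=(145,160)).items():
    c=get_image(n)["color"][y:y+130,x:x+130]; t.append(cv2.resize(c,(390,390),interpolation=cv2.INTER_CUBIC))
cv2.imwrite("pics/above.png",np.hstack(t))
E
```

```text
2.85 [530.34259374 199.50256484 292.16537368] [-5.16166479e-01  8.56485275e-01  6.16487267e-04 -2.18146182e-03] [ 0.64531776  0.3937157  -0.28727191 -0.00214829 -0.89402296 -1.13002398] [-1.46590798  0.13921055 -0.78238296]
```

View pics/above.png

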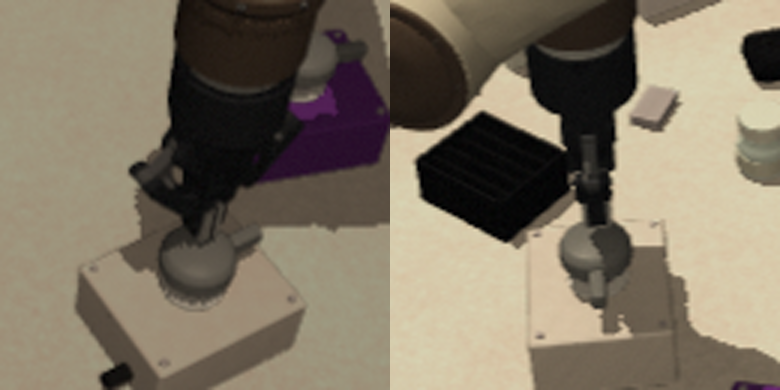

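```bash
python3 - <<'E'
from h import *
for n,o in (("scene",(285,170)),("side",(145,160))):
    c,K,T=cam(n)
    for nm,X in dict(tip=(530.3,199.5,119),captop=(531,200.5,106),wingtip=(531-48.6,200.5+25.8,87.5)).items():
        print(n,nm,(proj(K,T,np.array(X))-o)*3)
E
```

```text
scene tip [201.10608296 233.1744004 ]
scene captop [199.57519583 245.61788926]
scene wingtip [258.32069102 232.08820615]
side tip [205.11785597 220.33705776]
side captop [204.74113802 232.97912809]
side wingtip [209.24163538 301.86568649]
```

The projections agree: the tip is over the dome within about 2–4 mm. Pressing slowly.

Emit:
apply_moves --fingers '[1,1,1,1,1,1,1]' --pt "0 0.1 -0.5" --pt "0 0.1 -1" --pt "0 0.1 -1.3" --pt "0 0.1 -1.6" --pt "0 0.1 -1.9" --pt "0 0.1 -2.2" --pt "0 0.1 -2.2" --yaw '[0,0,0,0,0,0,0]'

```text
clock: 3.65
position: [531.1, 201.1, 273.5]
ee_rot: [-0.517, 0.856, 0.0, 0.001]
contact_force: [-2.2, -1.3, 5.4]
gripper_width: 0.4
```

Emit:
apply_moves --fingers '[1,1,1,1]' --pt "0 0 -0.3" --pt "0 0 -0.6" --pt "0 0 -0.8" --pt "0 0 -0.8" --yaw '[0,0,0,0]'

```text
clock: 4.05
position: [531.1, 201.2, 266.9]
ee_rot: [-0.517, 0.856, 0.0, 0.001]
contact_force: [-3.4, -0.6, 9.3]
gripper_width: -0.0
```

Emit:
apply_moves --fingers '[1,1,1]' --pt "0 0 -0.2" --pt "0 0 -0.3" --pt "0 0 -0.3" --yaw '[0,0,0]'

```text
clock: 4.35
position: [531.0, 201.2, 266.2]
ee_rot: [-0.517, 0.856, -0.0, 0.001]
contact_force: [-4.9, -0.5, 11.7]
gripper_width: -0.3
```

Emit:
apply_moves --fingers '[1,1,1,1,1,1,1]' --pt "0 0 1" --pt "0 0 3" --pt "0 0 5" --pt "-1.7 0 5" --pt "-3.7 0.1 5" --pt "-5.2 0.1 5" --pt "-5.2 0.1 5" --yaw '[0,0,0,0,0,0,0]'

```text
clock: 5.05
position: [477.6, 202.0, 316.4]
ee_rot: [-0.518, 0.855, -0.0, 0.001]
contact_force: [0.1, 1.0, 0.6]
gripper_width: 0.1
```

```bash
cat > look.py <<'E'
from bench import *
import cv2, numpy as np, sys
s=read_state(); print(s["clock"],s["position"],s["contact_force"])
t=[]
for n,(x,y) in dict(scene=(285,190),side=(145,180)).items():
    c=get_image(n)["color"][y:y+130,x:x+130]; t.append(cv2.resize(c,(390,390),interpolation=cv2.INTER_CUBIC))
cv2.imwrite(f"pics/{sys.argv[1]}.png",np.hstack(t))
E
python3 look.py latched
```

```text
5.05 [477.62740373 201.98883243 316.42017182] [0.10597009 0.95861278 0.62270306]
```

View pics/latched.png

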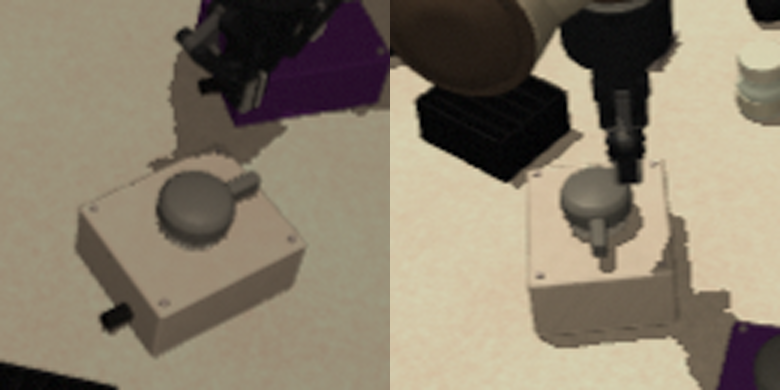

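The button is latched: the cap has sunk onto the collar (scene crop cap at (197,205), wing at (245,185)) and stayed there with the finger clear. Lowering beside the wing.

Emit:
apply_moves --fingers '[1,1,1,1,1,1]' --pt "0.1 0 -2" --pt "0.1 0 -4" --pt "0.1 0 -5.5" --pt "0.1 0 -6.5" --pt "0.1 0 -7" --pt "0.1 0 -7" --yaw '[0,0,0,0,0,0]'

```text
clock: 5.75
position: [480.5, 202.5, 246.0]
ee_rot: [-0.518, 0.856, -0.0, 0.001]
contact_force: [0.3, -0.1, -0.2]
gripper_width: 0.5
```

```bash
python3 look.py beside; python3 - <<'E'
import numpy as np
# finger centre path: local tangential offset t=-17 (contact, no slack) from wing centreline at radius 47, wing turned by a
A=np.array([531,200.5]);p0=np.array([478.6,202.2])
for a in range(0,46,5):
    th=np.radians(152-a); r=np.array([np.cos(th),np.sin(th)]); t=np.array([np.sin(th),-np.cos(th)])
    print(a,np.round((A+47*r-17*t-p0)/10,2))
E
```

```text
5.75 [480.53539664 202.45778508 246.02495928] [ 0.25148449 -0.14292958 -0.24982987]
0 [0.29 0.54]
5 [0.37 0.96]
10 [0.49 1.38]
15 [0.64 1.79]
20 [0.83 2.19]
25 [1.05 2.56]
30 [1.31 2.91]
35 [1.59 3.25]
40 [1.9  3.55]
45 [2.24 3.83]
```

View pics/beside.png

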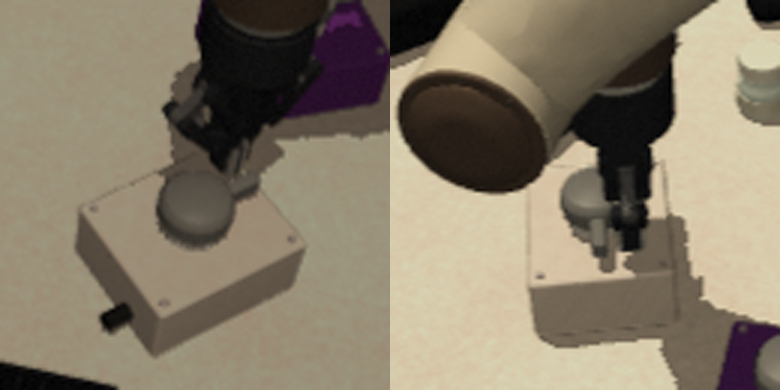

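The finger is beside the wing on the counter-clockwise side (side crop finger (630,220), wing (602,240)), with no contact force. Pushing clockwise along the arc.

Emit:
apply_moves --fingers '[1,1,1,1,1,1,1,1,1,1]' --pt "0.1 0.5 0" --pt "0.2 0.9 0" --pt "0.3 1.35 0" --pt "0.45 1.75 0" --pt "0.65 2.15 0" --pt "0.85 2.55 0" --pt "1.1 2.9 0" --pt "1.3 3.1 0" --pt "1.5 3.3 0" --pt "1.5 3.3 0" --yaw '[0,-5,-10,-15,-20,-25,-30,-33,-36,-36]'

```text
clock: 6.85
position: [495.5, 236.1, 247.5]
ee_rot: [-0.228, 0.974, -0.001, 0.002]
contact_force: [-2.0, 0.6, 0.7]
gripper_width: 0.2
```

```bash
python3 look.py pushed
```

```text
6.85 [495.50473461 236.08458959 247.45925001] [-1.96289532  0.58563263  0.72037075]
```

View pics/pushed.png

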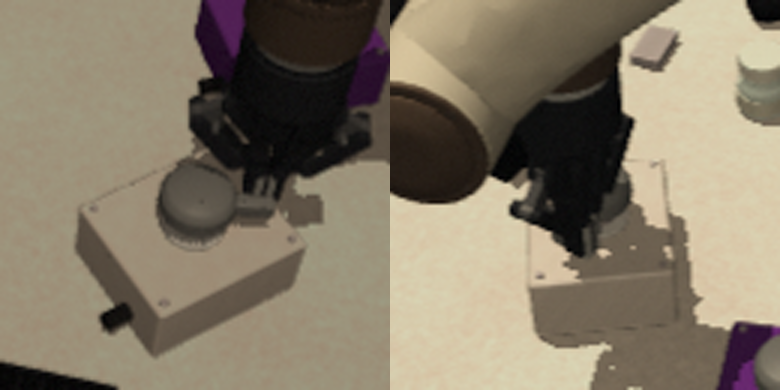

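The wing has turned clockwise (scene crop (255,203)) and the cap has risen, with the collar visible again. Lifting the finger straight up, then re-checking.

Emit:
apply_moves --fingers '[1,1,1,1,1,1,1,1,1,1]' --pt "0 0 1.5" --pt "0 0 4" --pt "0 0 7" --pt "0 0 10" --pt "0 0 12" --pt "0.3 -2 12" --pt "0.7 -6 12" --pt "1.1 -10 12" --pt "1.5 -14 12" --pt "1.9 -18 12" --yaw '[0,0,0,0,0,0,0,0,0,0]'

```text
clock: 7.95
position: [514.4, 54.3, 368.1]
ee_rot: [-0.23, 0.973, -0.001, 0.003]
contact_force: [0.8, -1.1, -0.6]
gripper_width: 0.1
```

```bash
python3 look.py out; python3 - <<'E'
from bench import *
print(read_state()["ee_rot"])
E
```

```text
7.95 [514.44982429  54.3243576  368.09185408] [ 0.77535882 -1.076828   -0.55964311]
[-0.22671754  0.97395667 -0.00116142  0.00249393]
```

View pics/out.png

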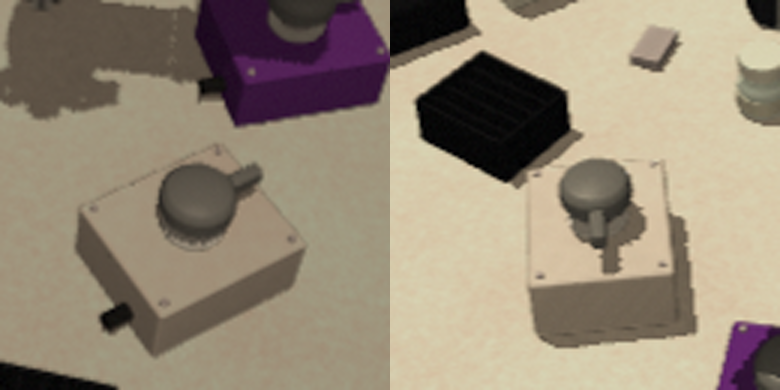

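The button is out and the wing is back at rest: the picture matches the start view, with the collar visible. Now to the start key.

Emit:
apply_moves --fingers '[1,1,1,1,1,1,1,1,1]' --pt "0.4 -4 0" --pt "0.9 -8 0" --pt "1.4 -12 0" --pt "1.9 -16 0" --pt "2.4 -20 0" --pt "2.7 -23 0" --pt "2.8 -24.2 0" --pt "2.8 -24.2 -1" --pt "2.8 -24.2 -2" --yaw '[0,0,0,0,0,0,0,0,0]'

```text
clock: 8.95
position: [542.3, -188.9, 347.2]
ee_rot: [-0.227, 0.974, -0.001, 0.003]
contact_force: [0.0, 0.4, -0.0]
gripper_width: 0.2
```

Emit:
apply_moves --fingers '[1,1,1,1,1,1]' --pt "0 0 -2" --pt "0 0 -5" --pt "0 0 -7.5" --pt "0 0 -9" --pt "0 0 -9.5" --pt "0 0 -9.5" --yaw '[0,0,0,0,0,0]'

```text
clock: 9.55
position: [542.2, -187.7, 251.2]
ee_rot: [-0.228, 0.974, -0.001, 0.002]
contact_force: [-0.3, -0.1, 0.1]
gripper_width: -0.2
```

```bash
python3 - <<'E'
from bench import *
import cv2, numpy as np
from h import *
s=read_state(); P=s["position"]; print(s["clock"],P,s["ee_rot"],s["contact_force"])
t=[]
for n,(x,y) in dict(scene=(165,140),side=(290,130)).items():
    c=get_image(n)["color"][y:y+100,x:x+100]; t.append(cv2.resize(c,(400,400),interpolation=cv2.INTER_CUBIC))
    _,K,T=cam(n)
    print(n,"tip",(proj(K,T,P-[0,0,173])-(x,y))*4,"key",(proj(K,T,np.array([542,-187.3,67]))-(x,y))*4)
cv2.imwrite("pics/key.png",np.hstack(t))
E
```

```text
9.55 [ 542.16272505 -187.72855404  251.23369428] [-2.27854186e-01  9.73693437e-01 -6.70991833e-04  1.76336408e-03] [-0.26300788 -0.05103278  0.10528833]
scene tip [171.20994203 207.05544243] key [173.91528092 219.79968294]
side tip [196.0071458  223.16391278] key [194.26124534 236.86744783]
```

View pics/key.png

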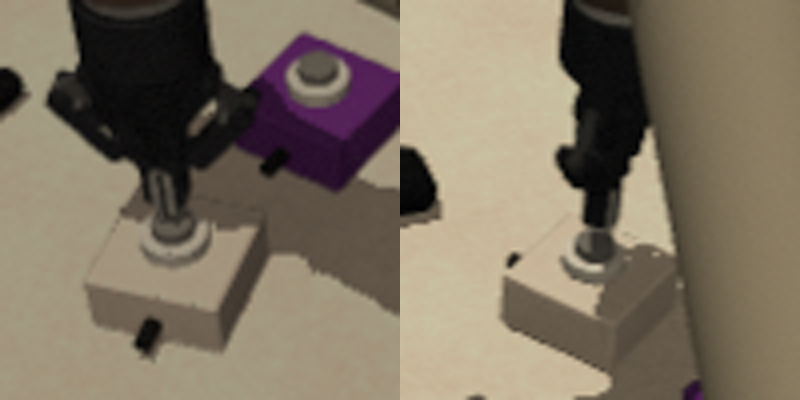

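The tip is centred over the white key (scene crop key (174,225), tip just above it at (170,210)). Pressing.

Emit:
apply_moves --fingers '[1,1,1,1,1,1,1]' --pt "0 0 -0.6" --pt "0 0 -1" --pt "0 0 -1.3" --pt "0 0 -1.5" --pt "0 0 -1.7" --pt "0 0 -1.8" --pt "0 0 -1.8" --yaw '[0,0,0,0,0,0,0]'

```text
clock: 10.35
position: [542.7, -188.2, 235.1]
ee_rot: [-0.228, 0.974, -0.001, 0.003]
contact_force: [-1.6, 1.3, 4.4]
gripper_width: -0.2
```

Emit:
apply_moves --fingers '[1,1,1]' --pt "0 0 -0.15" --pt "0 0 -0.3" --pt "0 0 -0.3" --yaw '[0,0,0]'

```text
clock: 10.65
position: [542.7, -188.2, 234.3]
ee_rot: [-0.228, 0.974, -0.002, 0.003]
contact_force: [-4.9, 3.7, 14.9]
gripper_width: 0.2
```

The key hit its hard stop: force rose to 15 N against the 5 N spring, and TCP z was 234 as predicted. Lifting clear.

Emit:
apply_moves --fingers '[1,1,1,1,1,1,1,1,1]' --pt "0 0 0.6" --pt "0 0 2" --pt "0 0 5" --pt "0 0 9" --pt "0 0 13" --pt "0 -4 15" --pt "0 -8 15" --pt "0 -10 15" --pt "0 -10 15" --yaw '[0,0,0,0,0,0,0,0,0]'

```text
clock: 11.55
position: [542.4, -290.5, 383.5]
ee_rot: [-0.226, 0.974, -0.002, 0.003]
contact_force: [0.3, 0.2, -0.8]
gripper_width: -0.0
```

```bash
python3 - <<'E'
from bench import *
import cv2, numpy as np
s=read_state(); print(s["clock"],s["position"],s["contact_force"])
t=[]
for n in ("scene","side"):
    c=get_image(n)["color"]; o=np.load(n+"0.npz")["color"]
    d=(cv2.absdiff(c,o).max(2)>45).astype(np.uint8)
    k,l,st,ce=cv2.connectedComponentsWithStats(d)
    print(n,[st[i].tolist() for i in range(1,k) if st[i][4]>12]); t.append(c)
cv2.imwrite("pics/end.png",cv2.resize(np.hstack(t),(800,300),interpolation=cv2.INTER_AREA))
E
```

```text
11.55 [ 542.40009357 -290.54465457  383.45062937] [ 0.25709235  0.23916045 -0.77611188]
scene [[117, 0, 207, 137, 10678], [245, 0, 14, 11, 83], [342, 0, 38, 40, 1015], [388, 0, 15, 14, 106], [229, 11, 9, 13, 69], [343, 41, 41, 54, 481], [391, 53, 33, 16, 208], [377, 54, 11, 12, 85], [369, 67, 23, 9, 85], [385, 80, 10, 15, 36], [373, 80, 46, 28, 296], [396, 83, 38, 68, 886], [325, 103, 25, 14, 139], [393, 102, 18, 18, 182], [372, 120, 31, 13, 185], [256, 123, 71, 54, 1413], [342, 134, 15, 9, 30], [358, 137, 29, 12, 211], [170, 144, 87, 59, 1825], [359, 148, 37, 8, 169], [237, 155, 15, 9, 50]]
side [[294, 0, 128, 73, 4394], [427, 0, 10, 16, 81], [498, 0, 8, 22, 33], [510, 0, 19, 17, 170], [435, 20, 16, 8, 67], [482, 27, 10, 8, 53], [471, 29, 8, 3, 14], [471, 33, 10, 36, 101], [523, 34, 8, 4, 22], [541, 44, 19, 65, 637], [342, 70, 135, 219, 11947], [392, 74, 13, 6, 36], [398, 78, 7, 5, 18], [542, 107, 17, 19, 169], [422, 160, 5, 68, 103], [486, 210, 74, 178, 6740], [381, 276, 85, 114, 4311], [364, 290, 16, 56, 407], [492, 298, 25, 23, 69], [496, 330, 21, 35, 255], [517, 332, 3, 11, 16], [368, 337, 36, 67, 968], [381, 406, 29, 14, 175], [513, 412, 12, 8, 55], [408, 414, 45, 6, 141]]
```

View pics/end.png

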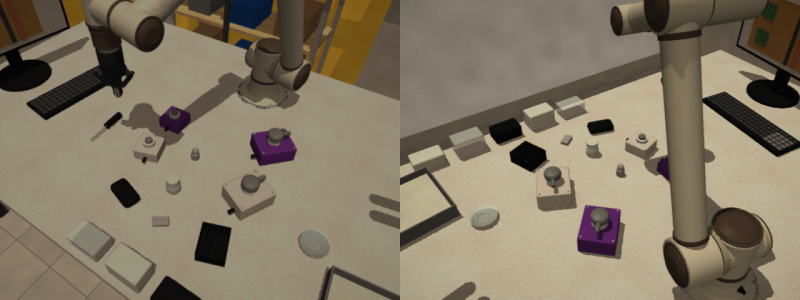

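The only differences from the start pictures are the arm and its shadow. There is no change around the stop button, the start key or the loose things, so the button and key are out. Handing in.

```bash
python3 -c "
from bench import *
print(job_done())"
```

```text
the job is handed in; nothing more can be done
None
```

I did the job in the order asked and handed it in at about 11.6 s of robot time, well under the 51 s limit.

- **Stop button pressed:** I pressed the white stop box's mushroom button to its end stop at about 12 N. The picture showed it staying down with the finger clear.
- **Wing turned:** I pushed the wing about 36° (0.63 rad) clockwise with the shut fingertips and then lifted the finger straight up. The picture showed the button out and the wing back at rest before I went on.
- **Start key pressed:** I pressed the white start key to its hard stop. The tool stopped at the predicted height and the force rose to about 15 N, which includes pressing on the stop. Then I lifted clear.

**Last checks:** comparing the final scene and side pictures with the first ones showed changes only from the arm and its shadow. I saw no change at the button, the key or the loose things, and the force on the tool was near zero. The positions measured from the two cameras agreed to within 1–3 mm. None of my checks failed or disagreed.

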